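Slide the swarf tray home under the grinding wheel and latch it

ROBOT

A 6-joint arm with a two-finger parallel gripper is mounted at the origin on the work surface. World frame = base frame: x ahead of the robot, y to its left, z up, the work surface at z = 0. Lengths are in mm, angles in rad, forces in N, time in s.
With the tool pointing down it reaches from about 275 to 750 mm from the base axis. Payload 10.2 kg.
Tool frame: the origin (TCP) lies midway between the tips of the shut fingers; the grasp point (between the pads) lies 19 mm behind it; z points along the fingers, y is the line along which they close (so a half turn about z gives the same grasp; the last joint's range is limited). The gripper opens to 85 mm and grips with 20 to 120 N. Pads are 22 mm wide; open, the fingers measure 114 mm over their backs; the gripper's body (76 mm by 85 mm) begins 54 mm behind the grasp point. The pads swing forward as they close: fully open they stand 13 mm farther back than shut.
Start: joints at [0.989, 0.313, 1.498, -0, 1.331, -0.223], TCP at [184.367, 491.569, 231.294] pointing down, gripper open.
Joint ranges: [-2.94, 2.94], [-0.97, 2.17], [0.19, 2.56], [-1.23, 4.37], [0.02, 3.11], [-2.88, 2.88]. Speed limits (rad/s): [2.39, 2.39, 3.01, 3.14, 3.14, 3.14].

INTERFACE

Orientations are given as a unit quaternion [w, x, y, z].
In Python, from rig import ctrl gives the robot as it stands.
- The arm moves only by the tool send_rows, never from a script. Its argument "targets" is a list of rows, each an object with "offset": the shift along the world's x, y, z in cm, a list of three; "spin": the turn about the world's z in rad. A call has 1 to 8 rows; each row is the pose to reach, as a shift and turn from the pose commanded when the call began; what a row does not reach only later rows make up. A row lasts 1/12 s, in which the tool goes at most 41.7 mm and 7.16 degrees, less where a joint would pass 70% of its speed; a pose out of reach is approached as far as the arm can. A call with a gripper value outside its range is refused whole. "grip" is the opening, from 0 (shut) to 1 (fully open), set as the call begins (left out, the last holds). The fingers move at their own pace and stop on an object; "squeeze" is the grip in N (left out, the last holds). Time passes only in rows, so rows that repeat a pose let the fingers close. It gives the time, the measured TCP pose, the force, the opening and the grip force at its end, in the units of the state.
- ctrl.sense(): the state, without advancing time (a new reading comes with each control period).
- ctrl.capture(name): name is "side" or "top"; returns (picture, depth): 384x512x3 uint8, red, green, blue; 384x512 float32, mm along the optical axis (not along the pixel's ray), 0 where there is no reading.
- ctrl.calibration(name): a dict with "fx", "fy", "cx", "cy" (pixels), "view" (4x4, takes a point from world to camera coordinates). Camera axes: x right, y down, z forward; pixel columns grow to the right and rows downward; lengths in mm; the calibration is good to about 2 mm. A picture is of the moment at which its call begins. calibration takes no time and is no camera call.
- ctrl.finish_job(): hands the job in; it is judged then, once.
Trained networks look in the newest picture that a camera, given by its name, has taken for a name from the list of things; names that differ only in an ending like _2 or _b are one class to them, and where a whole thing is asked for, a point or a joint stands for the part that bears it (a point fixed in the world has none). Each returns a list of dicts, best first, with "conf" (0 to 1); they miss things now and then, are a little off and sometimes report something else, mostly with a low value. They report only what shows in the picture. A call takes as long as a camera call.
- ctrl.search_frame(camera, query): "box" ([left, top, right, bottom] in pixels, round what is visible of it).
- ctrl.place_of(camera, query): "uv" ([column, row] in pixels: a listed point, or the origin of a listed thing).
The state is a dict: "time_s": time; "joints": joint angles; "dq": joint speeds; "tau": joint torques, N m; "eef_pos": TCP position; "ee_rot": TCP orientation; "force": force on the tool from outside, world axes, zero at the start; "wrist_torque": the same for the moment, N m; "grip_width": opening from 0.0 (shut) to 1.0 (fully open); "grip_force": force on a finger pad.
Only numpy, scipy, OpenCV 4.12 (cv2) and the standard library are available. Lean on these libraries where they do the work, as an engineer would, in place of code of your own. Each camera call takes 0.05 s, during which the arm holds its last target. There are 200 camera calls.

TASK

Slide the steel swarf tray along the mat, kept flat, into the channel under the grinding wheel until it is fully home against the stop, then turn the winged latch beside the channel all the way so that its tongue lies square across behind the tray. Nothing may knock the wheel, and leave the knife, the stone and the bottle where they are.

Things in the scene. Friction and masses are not known exactly. Their poses are not given: they have to be found in the camera images.
- tray: Loose open steel tray, 0.4 to 0.75 kg, 90 mm wide (its x) by 180 mm long (its y) by 36 mm high, walls 4 mm. Origin: centre of its underside; z up. It starts on the mat outside the channel, off to the channel's far (grinder +x) side and askew. Either end may go in first; friction with the mat is about 3 to 8 N.
- grinder: Fixed bench grinder with the channel that takes the tray. Origin on the bench, on the channel's centre line, where the near end of a fully home tray lies. The tray goes in towards grinder -y: fully home its centre is at grinder (0, -90 mm), its long side along grinder y. The end stop's face is at y = -180 mm, 30 mm high. All grinder numbers are in this frame, z up.
- channel_mouth (a point): Mouth of the channel: its centre on the bench, at grinder (0, -28 mm). Two steel rails 18 mm high, 10 mm thick, inner faces 97 mm apart, run from y = -186 to -60 mm; from there they flare out to about 122 mm apart at the mouth.
- side_plate (a point): Middle of the top edge of the upright grey side plate beside the latch: 4 mm thick, 70 mm high, at grinder x = -120 to -116 mm, y = -38 to 62 mm. Fixed.
- latch (a joint): Winged turn-latch, upright pivot at grinder (-75, 12) mm. In rad: 0 open, tongue along grinder +y; grows clockwise seen from above to a hard stop at 1.571, tongue along grinder +x across the channel behind the home tray. Starts at 0 to 0.2, stays where left, turns with 0.06 N m. Tongue 12 mm wide, 23 to 31 mm above the bench, reaches 55 mm from the pivot; closed, its tray-side face is at y = 6 mm.
- latch_grip (a point): Centre of the latch's wings, on the pivot axis, 60 mm above the bench; it turns with the latch. The wings are an upright aluminium plate along the tongue's direction, 70 mm long, 9 mm thick, 48 to 72 mm above the bench at the lobes (51 to 69 mm in the middle). Their tips pass 6 mm from the side plate.
- wheel: Grinding wheel over the channel; origin at its centre, grinder (0, -130, 130) mm. 150 mm diameter, 50 mm wide, axis along grinder x; its lowest point is 55 mm above the bench (54 mm at the abrasive band). Does not turn. The motor stands on its +x side: grinder x 70 to 220 mm, y -200 to -60 mm, 195 mm high.
- knife: Bystander: kitchen knife lying flat, 280 mm long, wooden handle towards its -y, origin near the bolster.
- stone: Bystander: whetstone on a wooden base, 75 by 220 by 42 mm, long along its y, origin under its centre.
- bottle: Bystander: white bottle, 68 mm diameter, 170 mm high, standing; origin under its centre.

How it is judged (in metres and radians):
On the way:
1. the tray is fully home in the channel (y of tray in the frame of grinder below -0.084 m and angle between the y axis of tray and the y axis of grinder, either way round below 0.08 rad and angle between tray's own z axis and vertical below 0.05 rad), for 0.2 s.
At the end, for the whole second after the job is handed in: The tray rests flat between the rails, within 6 mm of the end stop and within 0.08 rad of the channel's direction, and the latch is turned to more than 1.4 rad (the stop is at 1.571), its tongue across behind the tray (all of step 1 and y of tray in the frame of grinder above -0.096 m and x of tray in the frame of grinder between -0.008 and 0.008 m and linear speed of tray below 0.01 m/s and value of joint latch above 1.4 rad); the robot touches nothing.
It fails at once if the tray is lifted more than 15 mm or tipped more than 0.2 rad (height (world z) of tray above 0.015 m or angle between tray's own z axis and vertical above 0.2 rad).
It fails at once if the wheel is knocked (more than 4 N) (contact force between wheel and anything else above 4 N).
It fails at once if the knife, the stone or the bottle is moved more than 20 mm (distance of any of knife, stone, bottle from where it was at the start of the episode above 0.02 m).
It also fails if it takes over 59 s, if anything falls off the work surface, if the arm or the gripper's body presses on something with over 40 N, if the wrist force passes 120 N, or if a joint passes its speed limit or range.

## Working session

There is one attempt and no reset: what is moved stays moved. The work goes in short steps, Python scripts to look and compute and a tool call to move; the robot and the scene stay as the last step left them, time stands still between calls to the robot, and variables do not carry over. Pictures are saved under pics/ and viewed, at most 10 in all, crops included, and the job is handed in when it is done.

Besides the shell and the picture viewer there is one more tool, called as name([rows], argument=value, ...), one row to a line, values as JSON. send_rows: Moves the arm, as the interface text tells. Its arguments: {"type":"object","properties":{"targets":{"type":"array"},"grip":{"type":"number"},"squeeze":{"type":"number"}},"required":["targets"]}

```bash
mkdir -p pics; ls; cat > h.py <<'E'
import numpy as np, cv2
from rig import ctrl
def pix2w(cam,u,v,z=None,depth=None):
    c=ctrl.calibration(cam);V=np.array(c["view"])
    R,t=V[:3,:3],V[:3,3]
    d=np.array([(u-c["cx"])/c["fx"],(v-c["cy"])/c["fy"],1.0])
    o=-R.T@t; w=R.T@d
    if z is not None: return o+w*(z-o[2])/w[2]
    return o+w*depth
def cloud(cam,dep):
    c=ctrl.calibration(cam);V=np.array(c["view"]);R,t=V[:3,:3],V[:3,3]
    v,u=np.mgrid[:384,:512]
    P=np.stack([(u-c["cx"])/c["fx"]*dep,(v-c["cy"])/c["fy"]*dep,dep],-1)
    return (P-t)@R
E
python3 - <<'E'
from h import *
np.set_printoptions(precision=1,suppress=True)
ims=[]
for cam in("top","side"):
    p,d=ctrl.capture(cam); cv2.imwrite(f"pics/{cam}0.png",p[:,:,::-1]); np.savez(f"{cam}0.npz",p=p,d=d)
    print(cam,ctrl.calibration(cam)["fx"],-np.array(ctrl.calibration(cam)["view"])[:3,:3].T@np.array(ctrl.calibration(cam)["view"])[:3,3])
    for q in("tray","grinder","channel_mouth","side_plate","latch_grip","wheel","knife","stone","bottle"):
        r=ctrl.place_of(cam,q)[:2]
        for x in r:
            z={"side_plate":70,"latch_grip":60,"wheel":130}.get(q,0)
            print(q,round(x["conf"],2),np.array(x["uv"]),pix2w(cam,*x["uv"],z=z))
print(ctrl.sense())
E
```

```text
pics
top 442.93613141890944 [ 347.2    3.  1433. ]
tray 0.57 [115.2 186.6] [520.  469.9   0. ]
tray 0.56 [220.5 174.1] [562.3 126.7   0. ]
channel_mouth 0.83 [261.2 173.9] [563.4  -6.4   0. ]
side_plate 0.94 [261.4 213.5] [429.6  -6.8  70. ]
latch_grip 0.53 [259.3 202.2] [465.4  -0.3  60. ]
wheel 0.97 [299.9 160.5] [ 584.4 -120.7  130. ]
wheel 0.67 [260.9 214.9] [421.8  -5.  130. ]
knife 0.84 [354.3 236.9] [ 359.5 -306.5    0. ]
stone 0.65 [114.2 182.6] [533.1 473.7   0. ]
bottle 0.78 [384.4 167.8] [ 584.8 -409.     0. ]
side 493.9181089692143 [-186.5 -847.2  848.1]
tray 0.6 [268.7 189.3] [564.5 122.1   0. ]
tray 0.2 [313.5 315.5] [ 350.7 -326.2    0. ]
grinder 0.84 [289.1 209.4] [551.4   7.9   0. ]
side_plate 0.88 [256.9 208.1] [425.1  -9.2  70. ]
latch_grip 0.53 [268.8 207.1] [461.5 -13.3  60. ]
latch_grip 0.27 [416.9 295.8] [ 529.3 -451.8   60. ]
wheel 0.97 [331.2 194.5] [ 564.2 -136.2  130. ]
knife 0.58 [315.2 313. ] [ 358.5 -323.1   -0. ]
stone 0.95 [199.8 145.4] [530.7 472.5   0. ]
bottle 0.58 [414.7 294.3] [ 583.4 -415.7    0. ]
{'time_s': 1.0, 'joints': array([ 1. ,  0.3,  1.5,  0. ,  1.3, -0.2]), 'dq': array([ 0., -0.,  0.,  0., -0.,  0.]), 'tau': array([ -0. , -41.2, -26. ,  -0. ,   0. ,  -0. ]), 'eef_pos': array([184.4, 491.6, 231.3]), 'ee_rot': array([0. , 0.2, 1. , 0. ]), 'force': array([-0.3, -0.3,  0.4]), 'wrist_torque': array([-0.,  0., -0.]), 'grip_force': 0.0, 'grip_width': 0.9972228513026267}
```

View pics/top0.png

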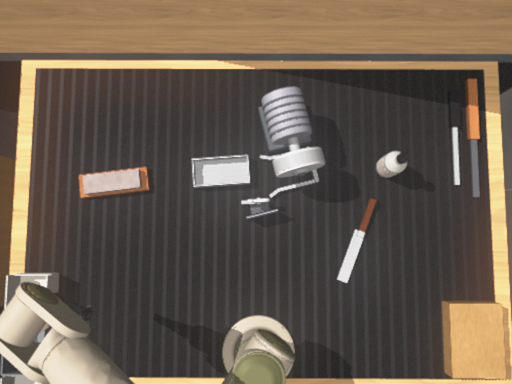

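View pics/side0.png

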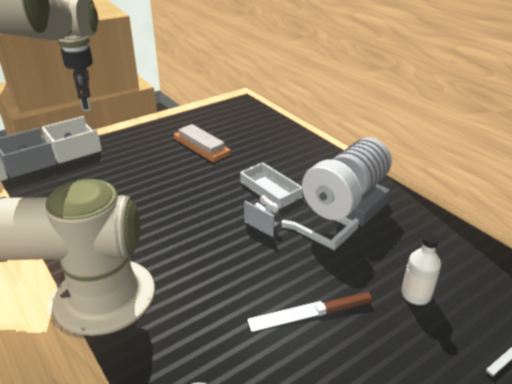

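```bash
python3 - <<'E'
from h import *
np.set_printoptions(precision=1,suppress=True)
for cam in("top","side"):
    f=np.load(cam+"0.npz");P=cloud(cam,f["d"]);ok=f["d"]>0
    def sel(x0,x1,y0,y1,z0,z1):
        m=ok&(P[...,0]>x0)&(P[...,0]<x1)&(P[...,1]>y0)&(P[...,1]<y1)&(P[...,2]>z0)&(P[...,2]<z1)
        return P[m]
    print(cam,"mat z",np.median(sel(400,650,180,350,-30,30)[:,2]))
    for n,b in dict(tray=(490,660,45,260,18,50),plate=(395,455,-60,55,25,90),wheel=(490,640,-215,-60,140,215),latch=(440,500,-60,60,40,80),rail=(440,560,-230,-40,8,26)).items():
        s=sel(*b)
        if len(s)<8: print(n,len(s));continue
        r=cv2.minAreaRect(s[:,:2].astype(np.float32))
        c=s[:,:2].mean(0);u,sv,vt=np.linalg.svd(s[:,:2]-c,full_matrices=False)
        print(n,len(s),"mean",s.mean(0),"rect c",np.array(r[0]),np.array(r[1]),"ang %.1f"%r[2],"pca ang %.1f"%np.degrees(np.arctan2(vt[0,1],vt[0,0])), "zmax %.0f"%s[:,2].max())
E
```

```text
top mat z 1.240129801739539
tray 263 mean [569.9 143.   32.2] rect c [568.3 127.7] [ 91.5 171. ] ang 4.5 pca ang 98.3 zmax 46
plate 69 mean [428.6  -8.8  61.2] rect c [429.1  -8.9] [ 4.3 96.4] ang 14.2 pca ang 104.2 zmax 76
wheel 982 mean [ 577.4 -118.9  185.8] rect c [ 589.1 -127. ] [101.2 133.5] ang 0.3 pca ang -74.3 zmax 211
latch 86 mean [468.6   0.3  66.1] rect c [465.4 -13. ] [94.8 28.9] ang 72.9 pca ang 82.3 zmax 76
rail 170 mean [ 520.7 -116.    17.2] rect c [ 519.1 -136.5] [179.4  95.1] ang 78.8 pca ang -74.3 zmax 26
side mat z 0.5006097632744604
tray 516 mean [567.5 143.3  28. ] rect c [569.  129.1] [ 96.5 171.7] ang 3.8 pca ang -84.6 zmax 39
plate 433 mean [429.4 -11.5  48.8] rect c [429.3  -8.7] [ 10.7 103.2] ang 14.6 pca ang -75.7 zmax 74
wheel 1525 mean [ 568.4 -135.6  175.2] rect c [ 575.6 -124.1] [ 66.4 141.5] ang 12.8 pca ang -67.8 zmax 207
latch 193 mean [466.1  -7.5  59.8] rect c [467.1 -15.5] [99.3 32.6] ang 72.6 pca ang -101.8 zmax 73
rail 310 mean [ 518.1 -117.2   15.3] rect c [ 513.4 -107.7] [ 61.4 182.5] ang 35.8 pca ang -68.6 zmax 26
```

```bash
python3 - <<'E'
import cv2,numpy as np
a=cv2.imread("pics/top0.png")[130:240,170:340]; b=cv2.imread("pics/side0.png")[150:260,230:400]
cv2.imwrite("pics/crop0.png",np.vstack([cv2.resize(x,None,fx=2.7,fy=2.7,interpolation=cv2.INTER_CUBIC) for x in(a,b)]))
E
```

```text
(no output)
```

View pics/crop0.png

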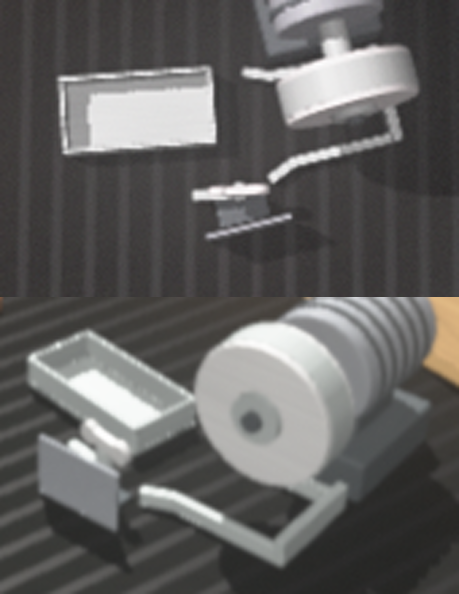

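```bash
python3 - <<'E'
from h import *
from scipy.spatial.transform import Rotation as Ro
np.set_printoptions(precision=1,suppress=True)
c=np.array([[192.2,158.5],[247.8,155.2],[250.4,183],[194.8,186.7]])
W=np.array([pix2w("top",*x,z=36) for x in c]);print(W,W.mean(0));
e=(W[0]+W[3]-W[1]-W[2])/2;print(np.linalg.norm(e),np.degrees(np.arctan2(e[1],e[0])))
s=ctrl.sense();q=s["ee_rot"];R=Ro.from_quat([q[1],q[2],q[3],q[0]]).as_matrix()
print("close axis deg",np.degrees(np.arctan2(R[1,1],R[0,1])),s["eef_pos"])
# rail check in grinder frame
a=np.radians(14.4);Ex=np.array([np.cos(a),np.sin(a)]);Ey=np.array([-Ex[1],Ex[0]]);O=np.array([429.2,-8.8])+118*Ex-12*Ey
print("O",O,"pivot",O-75*Ex+12*Ey)
for cam in("top","side"):
    f=np.load(cam+"0.npz");P=cloud(cam,f["d"])
    X=(P[...,:2]-O)@Ex;Y=(P[...,:2]-O)@Ey;Z=P[...,2]
    m=(f["d"]>0)&(abs(X+54)<16)&(Y<-65)&(Y>-160)&(Z>12)&(Z<24); print(cam,"rail x",np.percentile(X[m],[5,50,95]),m.sum())
    m=(f["d"]>0)&(abs(X+45)<16)&(Y<-165)&(Y>-210)&(Z>22)&(Z<40); print("stop y",np.percentile(Y[m],[5,50,95]),m.sum())
    m=(f["d"]>0)&(abs(X)<60)&(abs(Y+130)<100)&(Z>190); print("wheel top x,y",np.percentile(X[m],[3,97]),np.percentile(Y[m],[3,97]))
    m=(f["d"]>0)&(abs(X+75)<25)&(abs(Y-12)<45)&(Z>62)&(Z<80); p=np.c_[X[m],Y[m]];u,sv,vt=np.linalg.svd(p-p.mean(0));print("wings",p.mean(0),vt[0],sv)
E
```

```text
[[607.  214.8  36. ]
 [618.2  36.9  36. ]
 [528.6  28.1  36. ]
 [516.2 204.8  36. ]] [567.5 121.1  36. ]
177.64926767434696 93.8197249531448
close axis deg 69.4401922392496 [184.4 491.6 231.3]
O [546.5   8.9] pivot [470.8   1.9]
top rail x [-58.7 -54.4 -49.5] 90
stop y [-191.1 -184.5 -177.6] 42
wheel top x,y [-25.   22.2] [-171.3  -86.5]
wings [-75.3  13.4] [0.2 1. ] [156.3  22. ]
side rail x [-60.6 -56.3 -48.6] 125
stop y [-193.5 -188.  -181.7] 54
wheel top x,y [-25.8  22.4] [-173.3  -93.5]
wings [-76.4   8.7] [-0.2 -1. ] [184.6  27.9]
```

send_rows([
  {"offset": [4, -3, 0], "spin": 0.05},
  {"offset": [8, -6, 0], "spin": 0.1},
  {"offset": [12, -9, 0], "spin": 0.16},
  {"offset": [16, -12, 0], "spin": 0.22},
  {"offset": [20, -15, 0], "spin": 0.28},
  {"offset": [24, -18, 0], "spin": 0.34},
  {"offset": [28, -21, -2], "spin": 0.4},
  {"offset": [32, -24, -4], "spin": 0.43},
], grip=0.5)

```text
time_s: 1.67
eef_pos: [451.0, 291.6, 212.2]
ee_rot: [0.001, -0.037, 0.999, 0.0]
force: [0.8, 0.6, 1.3]
grip_width: 0.501
grip_force: 0.0
```

send_rows([
  {"offset": [3, -2.2, -2], "spin": 0},
  {"offset": [5.7, -4.2, -4], "spin": 0},
  {"offset": [5.7, -4.2, -7], "spin": 0},
  {"offset": [5.7, -4.2, -10], "spin": 0},
  {"offset": [5.7, -4.2, -10], "spin": 0},
  {"offset": [5.7, -4.2, -10], "spin": 0},
])

```text
time_s: 2.17
eef_pos: [505.6, 251.0, 111.2]
ee_rot: [-0.001, -0.036, 0.999, -0.0]
force: [-0.2, -0.1, 0.4]
grip_width: 0.502
grip_force: 0.0
```

```bash
cat >> h.py <<'E'
from scipy.spatial.transform import Rotation as Ro
a=np.radians(14.4);Ex=np.array([np.cos(a),np.sin(a)]);Ey=np.array([-Ex[1],Ex[0]]);O=np.array([546.2,8.7])
def tool():
    s=ctrl.sense();q=s["ee_rot"];R=Ro.from_quat([q[1],q[2],q[3],q[0]]).as_matrix();d=s["eef_pos"][:2]-O
    print("t %.2f"%s["time_s"],s["eef_pos"].round(1),"close deg %.1f"%(np.degrees(np.arctan2(R[1,1],R[0,1]))%180),"g-frame",(d@Ex).round(1),(d@Ey).round(1),"F",s["force"].round(1),"w",round(s["grip_width"],2),"gf",s["grip_force"],"j6",s["joints"][5].round(2))
def look(n,r0,r1,c0,c1,k,cams=("top","side")):
    out={}
    for cam in cams:
        p,d=ctrl.capture(cam);out[cam]=(p,d);np.savez(f"{cam}_{n}.npz",p=p,d=d)
    return out
E
python3 - <<'E'
from h import *
tool()
o=look("1",0,0,0,0,1)
a=o["top"][0][120:240,150:340];b=o["side"][0][120:240,210:400]
cv2.imwrite("pics/l1.png",np.vstack([cv2.resize(x,None,fx=2.5,fy=2.5,interpolation=cv2.INTER_CUBIC) for x in(a,b)])[:,:,::-1])
E
```

```text
t 2.17 [505.6 251.  111.2] close deg 94.1 g-frame 21.0 244.8 F [-0.2 -0.1  0.4] w 0.5 gf 0.0 j6 -1.39
```

View pics/l1.png

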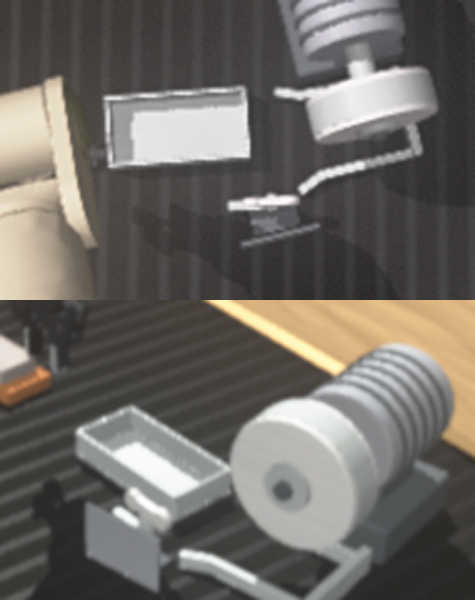

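send_rows([
  {"offset": [2.8, -2, 0], "spin": 0},
  {"offset": [5.6, -4.1, -1], "spin": 0},
  {"offset": [5.6, -4.1, -4], "spin": 0},
  {"offset": [5.6, -4.1, -7], "spin": 0},
  {"offset": [5.6, -4.1, -9], "spin": 0},
  {"offset": [5.6, -4.1, -10], "spin": 0},
  {"offset": [5.6, -4.1, -10], "spin": 0},
])

```text
time_s: 2.85
eef_pos: [561.8, 210.3, 11.2]
ee_rot: [-0.0, -0.036, 0.999, -0.0]
force: [-0.4, 0.4, -0.4]
grip_width: 0.499
grip_force: 0.0
```

```bash
python3 - <<'E'
from h import *
tool()
p,d=ctrl.capture("side")
cv2.imwrite("pics/l2.png",cv2.resize(p[100:220,190:350],None,fx=4,fy=4,interpolation=cv2.INTER_CUBIC)[:,:,::-1])
E
```

```text
t 2.85 [561.8 210.3  11.2] close deg 94.1 g-frame 65.3 191.4 F [-0.4  0.4 -0.4] w 0.5 gf 0.0 j6 -1.48
```

View pics/l2.png

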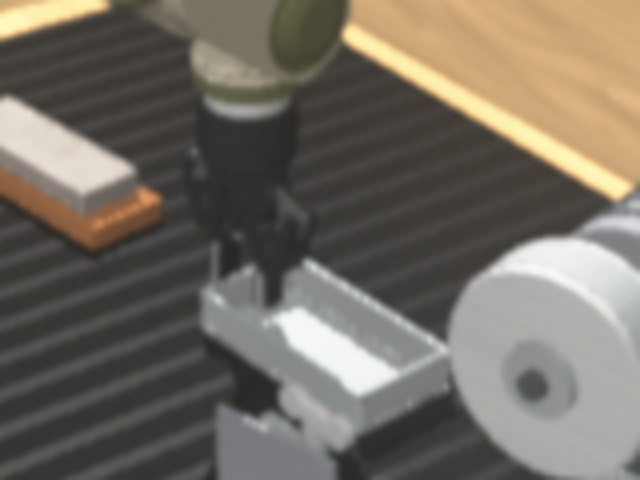

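send_rows([
  {"offset": [0, 0, 0], "spin": 0},
  {"offset": [0, 0, 0], "spin": 0},
  {"offset": [0, 0, 0], "spin": 0},
  {"offset": [0, 0, 0], "spin": 0},
  {"offset": [0, 0, 0], "spin": 0},
  {"offset": [0, 0, 0], "spin": 0},
], grip=0, squeeze=50)

```text
time_s: 3.4
eef_pos: [562.9, 210.1, 13.0]
ee_rot: [0.001, -0.036, 0.999, 0.0]
force: [-1.2, -0.1, 7.0]
grip_width: 0.034
grip_force: 51.0
```

```bash
python3 - <<'E'
from h import *
tool()
for cam in("top","side"):
    p,d=ctrl.capture(cam);P=cloud(cam,d)
    X=(P[...,:2]-O)@Ex;Y=(P[...,:2]-O)@Ey;Z=P[...,2]
    m=(d>0)&(Z>26)&(Z<44)&(P[...,0]>490)&(P[...,0]<660)&(P[...,1]>25)&(P[...,1]<180)
    s=np.c_[X[m],Y[m]];print(cam,cv2.minAreaRect(s.astype(np.float32)))
    m2=m&(Y>40)&(Y<110); q=np.c_[X[m2],Y[m2]]
    mid=np.median(q[:,0]); 
    for k in(q[:,0]>mid+20,q[:,0]<mid-20): 
        if k.sum()>5: print(np.polyfit(q[k,1],q[k,0],1),k.sum())
E
```

```text
t 3.40 [562.9 210.1  13. ] close deg 94.1 g-frame 66.2 191.0 F [-1.2 -0.1  7. ] w 0.03 gf 51.00433588027954 j6 -1.48
top ((46.393516540527344, 83.5643310546875), (135.89886474609375, 90.89231872558594), 79.82869720458984)
[  0.17659943 -12.70291942] 38
side ((47.025482177734375, 87.6969985961914), (153.74159240722656, 97.0653076171875), 78.89290618896484)
[ 0.14179673 77.35709829] 57
```

send_rows([
  {"offset": [-0.8, -0.2, 0.05], "spin": 0.03},
  {"offset": [-1.8, -0.45, 0.05], "spin": 0.06},
  {"offset": [-2.8, -0.7, 0.05], "spin": 0.09},
  {"offset": [-3.8, -1.0, 0.05], "spin": 0.12},
  {"offset": [-4.8, -1.25, 0.05], "spin": 0.15},
  {"offset": [-5.7, -1.45, 0.05], "spin": 0.18},
  {"offset": [-6.4, -1.65, 0.05], "spin": 0.18},
  {"offset": [-6.4, -1.65, 0.05], "spin": 0.18},
])

```text
time_s: 4.17
eef_pos: [497.9, 193.5, 13.0]
ee_rot: [0.001, -0.125, 0.992, -0.0]
force: [-2.6, -1.4, 9.6]
grip_width: 0.038
grip_force: 51.3
```

```bash
cat > m.py <<'E'
from h import *
import sys
tool()
y0,y1=float(sys.argv[1]),float(sys.argv[2])
for cam in("top","side"):
    p,d=ctrl.capture(cam);P=cloud(cam,d);cv2.imwrite(f"pics/{sys.argv[3]}{cam}.png",p[:,:,::-1])
    X=(P[...,:2]-O)@Ex;Y=(P[...,:2]-O)@Ey;Z=P[...,2]
    m=(d>0)&(Z>27)&(Z<43)&(abs(X)<65)&(Y>y0)&(Y<y1)
    s=np.c_[X[m],Y[m]];print(cam,m.sum(),"Y",np.percentile(s[:,1],[1,99]).round(1))
    for k in(s[:,0]>25,s[:,0]<-25):
        if k.sum()>5: print("edge slope,x",np.polyfit(s[k,1]-y0,s[k,0],1).round(3),np.percentile(s[k,0],[5,50,95]).round(1),k.sum())
E
python3 m.py 0 170 a
```

```text
t 4.17 [497.9 193.5  13. ] close deg 104.4 g-frame -0.9 191.0 F [-2.6 -1.4  9.6] w 0.04 gf 51.311522126197815 j6 -1.67
top 167 Y [ 14.2 154.7]
edge slope,x [3.6000e-02 3.8005e+01] [30.7 41.  43.8] 68
edge slope,x [-9.0000e-03 -4.4794e+01] [-63.2 -44.4 -37.6] 81
side 277 Y [ 10.7 166.7]
edge slope,x [1.400e-02 3.996e+01] [36.3 41.5 44.8] 133
edge slope,x [ 7.0000e-03 -4.6285e+01] [-62.4 -44.5 -32.1] 104
```

send_rows([
  {"offset": [0.35, -1.0, 0], "spin": 0},
  {"offset": [0.72, -2.4, 0], "spin": 0},
  {"offset": [1.1, -3.85, 0], "spin": 0},
  {"offset": [1.47, -5.3, 0], "spin": 0},
  {"offset": [1.84, -6.75, 0], "spin": 0},
  {"offset": [2.21, -8.2, 0], "spin": 0},
  {"offset": [2.59, -9.65, 0], "spin": 0},
  {"offset": [3.08, -11.6, 0], "spin": 0},
])

```text
time_s: 4.93
eef_pos: [528.9, 78.7, 13.0]
ee_rot: [0.0, -0.125, 0.992, 0.001]
force: [-1.8, 9.0, 9.8]
grip_width: 0.029
grip_force: 51.3
```

```bash
python3 m.py -50 45 b
```

```text
t 4.93 [528.9  78.7  13. ] close deg 104.3 g-frame 0.7 72.1 F [-1.8  9.   9.8] w 0.03 gf 51.34931802749634 j6 -1.9
top 57 Y [-48.9  27.4]
edge slope,x [1.400e-02 4.231e+01] [40.8 42.3 44.8] 18
edge slope,x [ 2.0000e-02 -4.4536e+01] [-45.2 -43.6 -41.1] 39
side 122 Y [-46.6  44.9]
edge slope,x [1.3000e-02 4.1923e+01] [38.9 43.  46.6] 67
edge slope,x [ -0.145 -40.067] [-52.4 -43.7 -39.5] 55
```

```bash
python3 - <<'E'
import cv2,numpy as np
a=cv2.imread("pics/btop.png")[120:240,150:340];b=cv2.imread("pics/bside.png")[110:230,210:400]
cv2.imwrite("pics/b.png",np.vstack([cv2.resize(x,None,fx=2.5,fy=2.5,interpolation=cv2.INTER_CUBIC) for x in(a,b)]))
E
```

```text
(no output)
```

View pics/b.png

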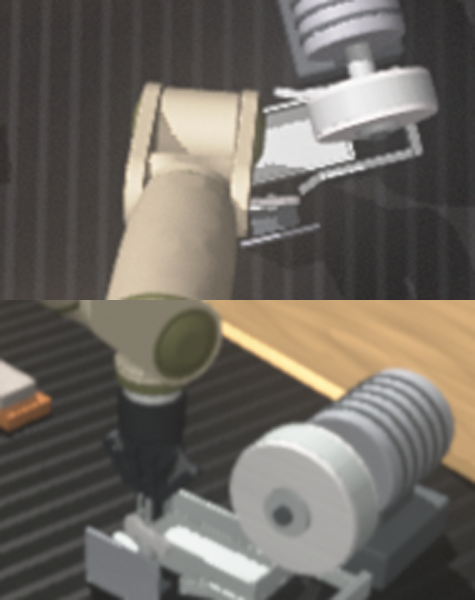

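```bash
python3 - <<'E'
from h import *
for cam in("top","side"):
    p,d=ctrl.capture(cam);P=cloud(cam,d)
    X=(P[...,:2]-O)@Ex;Y=(P[...,:2]-O)@Ey;Z=P[...,2]
    for z in range(50,420,25):
        m=(d>0)&(Z>z)&(Z<z+25)&(abs(X)<120)&(Y>-45)&(Y<150)
        if m.sum()>3: print(cam,z,"Ymin %.0f"%(np.percentile(Y[m],1)-72),"Ymax %.0f"%(np.percentile(Y[m],99)-72),"X",np.percentile(X[m],[1,99]).round(),m.sum())
E
```

```text
top 50 Ymin -104 Ymax -13 X [-120.  -66.] 117
top 75 Ymin -85 Ymax -17 X [-118.  -70.] 6
top 250 Ymin -68 Ymax 18 X [-55.  51.] 10
top 275 Ymin -72 Ymax 65 X [-55.  57.] 310
top 300 Ymin -64 Ymax 47 X [-44.  44.] 854
top 325 Ymin -55 Ymax 61 X [-100.   19.] 166
top 350 Ymin -44 Ymax 76 X [-116.  -12.] 607
top 375 Ymin -32 Ymax 75 X [-116.  -45.] 260
top 400 Ymin -12 Ymax 75 X [-118.  -64.] 273
side 50 Ymin -108 Ymax 34 X [-120.   11.] 466
side 75 Ymin -63 Ymax 56 X [-18.  13.] 213
side 100 Ymin -64 Ymax 56 X [-20.  12.] 265
side 125 Ymin -44 Ymax 17 X [-37.  15.] 112
side 150 Ymin -41 Ymax 17 X [-39.  16.] 216
side 175 Ymin -41 Ymax 27 X [-37.  23.] 216
side 200 Ymin -57 Ymax 25 X [-40.   5.] 178
side 225 Ymin -71 Ymax 26 X [-57.  18.] 195
side 250 Ymin -75 Ymax -36 X [-80.  25.] 303
side 275 Ymin -73 Ymax -28 X [-106.   19.] 415
side 300 Ymin -67 Ymax 22 X [-119.    8.] 451
side 325 Ymin -57 Ymax -3 X [-120.  -25.] 338
side 350 Ymin -47 Ymax -4 X [-120.  -50.] 334
side 375 Ymin -20 Ymax 6 X [-120.  -54.] 141
side 400 Ymin -13 Ymax 10 X [-120.  -77.] 97
```

send_rows([
  {"offset": [0.3, -1.2, 0], "spin": 0},
  {"offset": [0.6, -2.4, 0], "spin": 0},
  {"offset": [0.9, -3.6, 0], "spin": 0},
  {"offset": [1.1, -4.5, 0], "spin": 0},
  {"offset": [1.1, -4.5, 0], "spin": 0},
])

```text
time_s: 5.55
eef_pos: [540.6, 31.7, 13.0]
ee_rot: [0.001, -0.124, 0.992, -0.0]
force: [0.1, -3.8, 7.0]
grip_width: 0.033
grip_force: 51.2
```

send_rows([
  {"offset": [0, 0, 0], "spin": 0},
  {"offset": [0, 0, 0], "spin": 0},
  {"offset": [0, 0, 0], "spin": 0},
  {"offset": [0, 0, 0], "spin": 0},
], grip=0.25)

```text
time_s: 5.88
eef_pos: [539.6, 32.7, 11.8]
ee_rot: [-0.0, -0.125, 0.992, 0.0]
force: [-1.0, 0.1, -0.7]
grip_width: 0.249
grip_force: 0.0
```

```bash
python3 m.py -60 20 c
```

```text
t 5.88 [539.6  32.7  11.8] close deg 104.4 g-frame -0.4 24.9 F [-1.   0.1 -0.7] w 0.25 gf 0.0 j6 -1.98
top 21 Y [-59.4 -23.7]
edge slope,x [ 1.0000e-03 -4.3754e+01] [-45.6 -43.7 -41.6] 21
side 129 Y [-56.7  18.2]
edge slope,x [ 0.074 38.499] [38.5 42.1 45.9] 31
edge slope,x [ 1.000e-02 -4.395e+01] [-47.  -43.9 -39.7] 61
```

send_rows([
  {"offset": [0, 0, 1], "spin": 0},
  {"offset": [0, 0, 3], "spin": 0},
  {"offset": [0, 0, 5.5], "spin": 0},
  {"offset": [0, 0, 8], "spin": 0},
  {"offset": [-0.5, 2.1, 9], "spin": -0.12},
  {"offset": [-1.1, 4.3, 9], "spin": -0.24},
  {"offset": [-1.1, 4.3, 9], "spin": -0.36},
  {"offset": [-1.1, 4.3, 9], "spin": -0.48},
])

```text
time_s: 6.65
eef_pos: [528.6, 76.6, 103.0]
ee_rot: [0.0, 0.116, 0.993, 0.0]
force: [-0.1, -0.7, 0.1]
grip_width: 0.25
grip_force: 0.0
```

send_rows([
  {"offset": [0, 0, 0], "spin": -0.12},
  {"offset": [0, 0, 0], "spin": -0.24},
  {"offset": [0, 0, 0], "spin": -0.36},
  {"offset": [0, 0, 0], "spin": -0.48},
  {"offset": [0, 0, 0], "spin": -0.6},
  {"offset": [0, 0, 0], "spin": -0.72},
  {"offset": [0, 0, 0], "spin": -0.84},
  {"offset": [0, 0, 0], "spin": -0.96},
], grip=0.5)

```text
time_s: 7.32
eef_pos: [528.8, 75.6, 102.7]
ee_rot: [0.0, 0.562, 0.827, 0.0]
force: [-0.1, -0.4, -0.2]
grip_width: 0.501
grip_force: 0.0
```

send_rows([
  {"offset": [0, 0, 0], "spin": -0.12},
  {"offset": [0, 0, 0], "spin": -0.13},
  {"offset": [0, 0, 0], "spin": -0.13},
])

```text
time_s: 7.57
eef_pos: [528.9, 75.6, 102.5]
ee_rot: [0.0, 0.612, 0.791, 0.0]
force: [-1.0, 0.5, 0.4]
grip_width: 0.499
grip_force: 0.0
```

```bash
python3 m.py -75 20 d
```

```text
t 7.57 [528.9  75.6 102.5] close deg 14.6 g-frame -0.1 69.1 F [-1.   0.5  0.4] w 0.5 gf 0.0 j6 -0.33
top 74 Y [-72.1  19.3]
edge slope,x [-1.10e-02  4.26e+01] [39.9 41.9 44.8] 26
edge slope,x [ 1.0000e-03 -4.3563e+01] [-45.4 -43.7 -41.4] 48
side 124 Y [-73.7  19.8]
edge slope,x [-2.8000e-02  4.3295e+01] [36.6 41.4 46.2] 44
edge slope,x [ 6.0000e-03 -4.4154e+01] [-46.6 -44.1 -39.8] 77
```

send_rows([
  {"offset": [0, 0, -3], "spin": 0},
  {"offset": [0, 0, -6], "spin": 0},
  {"offset": [0, 0, -8.2], "spin": 0},
  {"offset": [0.25, -0.97, -8.2], "spin": 0},
  {"offset": [0.5, -1.94, -8.2], "spin": 0},
  {"offset": [0.75, -2.9, -8.2], "spin": 0},
  {"offset": [1.0, -3.9, -8.2], "spin": 0},
  {"offset": [1.12, -4.36, -8.2], "spin": 0},
])

```text
time_s: 8.33
eef_pos: [541.2, 30.5, 21.5]
ee_rot: [0.001, 0.613, 0.79, 0.001]
force: [-0.9, 6.8, 5.5]
grip_width: 0.495
grip_force: 3.6
```

```bash
python3 m.py -75 40 e
```

```text
t 8.33 [541.2  30.5  21.5] close deg 14.4 g-frame 0.6 22.4 F [-0.9  6.8  5.5] w 0.5 gf 3.577037427749019 j6 -0.41
top 25 Y [-71.8 -27.1]
edge slope,x [-1.1000e-02 -4.3254e+01] [-45.2 -43.9 -41.6] 24
side 227 Y [-72.5  32.2]
edge slope,x [-0.304 59.996] [25.6 40.6 44.6] 50
edge slope,x [  0.128 -47.521] [-47.3 -43.3 -27.9] 110
```

send_rows([
  {"offset": [0.1, -0.39, 0], "spin": 0},
  {"offset": [0.2, -0.78, 0], "spin": 0},
  {"offset": [0.2, -0.78, 0], "spin": 0},
])

```text
time_s: 8.68
eef_pos: [542.3, 24.1, 20.4]
ee_rot: [0.0, 0.613, 0.79, 0.0]
force: [-0.2, 1.2, 1.0]
grip_width: 0.502
grip_force: 0.4
```

send_rows([
  {"offset": [0.05, -0.2, 0], "spin": 0},
  {"offset": [0.05, -0.2, 0], "spin": 0},
])

```text
time_s: 8.85
eef_pos: [542.6, 22.5, 20.3]
ee_rot: [-0.0, 0.613, 0.79, 0.0]
force: [-0.8, 3.6, 3.1]
grip_width: 0.5
grip_force: 1.9
```

send_rows([
  {"offset": [0.05, -0.2, 0], "spin": 0},
  {"offset": [0.05, -0.2, 0], "spin": 0},
])

```text
time_s: 9.02
eef_pos: [543.1, 20.6, 20.2]
ee_rot: [-0.0, 0.612, 0.79, 0.0]
force: [-1.2, 4.6, 3.9]
grip_width: 0.496
grip_force: 2.2
```

```bash
python3 m.py -75 40 f;python3 - <<'E'
import cv2,numpy as np
a=cv2.imread("pics/ftop.png")[120:240,150:340];b=cv2.imread("pics/fside.png")[110:230,210:400]
cv2.imwrite("pics/f.png",np.vstack([cv2.resize(x,None,fx=2.5,fy=2.5,interpolation=cv2.INTER_CUBIC) for x in(a,b)]))
E
```

```text
t 9.02 [543.1  20.6  20.2] close deg 14.5 g-frame -0.1 12.3 F [-1.2  4.6  3.9] w 0.5 gf 2.2252311185002327 j6 -0.43
top 17 Y [-72.6 -36.9]
edge slope,x [-7.0000e-03 -4.3793e+01] [-45.5 -44.  -42.2] 17
side 224 Y [-71.3  22.2]
edge slope,x [-0.292 58.888] [30.2 41.6 44.8] 38
edge slope,x [  0.123 -47.157] [-46.8 -43.5 -27.6] 109
```

View pics/f.png

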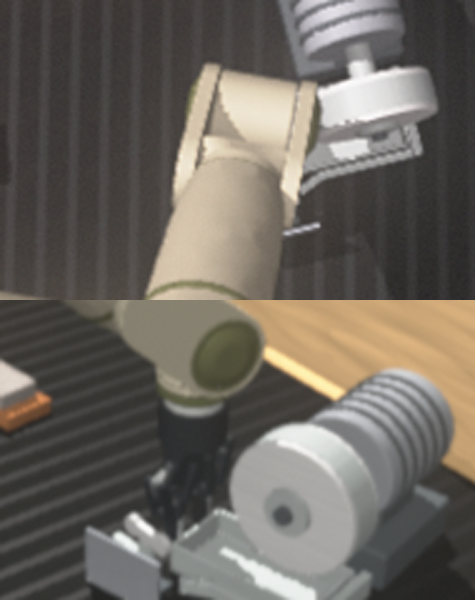

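send_rows([
  {"offset": [0.05, -0.2, 0], "spin": 0},
  {"offset": [0.05, -0.2, 0], "spin": 0},
])

```text
time_s: 9.28
eef_pos: [543.5, 18.9, 20.2]
ee_rot: [-0.0, 0.613, 0.79, 0.0]
force: [-1.8, 7.0, 4.5]
grip_width: 0.497
grip_force: 3.9
```

send_rows([
  {"offset": [0.05, -0.2, 0], "spin": 0},
  {"offset": [0.05, -0.2, 0], "spin": 0},
])

```text
time_s: 9.45
eef_pos: [543.5, 18.8, 20.2]
ee_rot: [-0.002, 0.613, 0.79, 0.001]
force: [-3.2, 19.8, 8.3]
grip_width: 0.501
grip_force: 9.8
```

```bash
python3 - <<'E'
from h import *
tool()
for cam in("top","side"):
    p,d=ctrl.capture(cam);P=cloud(cam,d)
    X=(P[...,:2]-O)@Ex;Y=(P[...,:2]-O)@Ey;Z=P[...,2]
    m=(d>0)&(abs(X)<40)&(Y<-150)&(Y>-200)&(Z<60)
    o=np.argsort(-Y[m]);
    for lo in range(-200,-150,4):
        k=m&(Y>=lo)&(Y<lo+4)
        if k.any(): print(cam,lo,"z %.0f n %d"%(np.median(Z[k]),k.sum()),end="; ")
    print()
E
```

```text
t 9.45 [543.5  18.8  20.2] close deg 14.4 g-frame -0.1 10.4 F [-3.2 19.8  8.3] w 0.5 gf 9.774456682334431 j6 -0.44
top -200 z 1 n 9; top -192 z 29 n 8; top -188 z 29 n 6; top -184 z 31 n 8; top -180 z 35 n 6; top -176 z 12 n 18; top -172 z 3 n 7; top -168 z 2 n 6; top -164 z 3 n 8; top -160 z 2 n 3; top -156 z 4 n 5; top -152 z 1 n 2; 
side -200 z 0 n 33; side -196 z 9 n 100; side -192 z 23 n 79; side -188 z 29 n 25; side -184 z 30 n 48; side -180 z 34 n 30; side -176 z 34 n 3; side -172 z 33 n 2; side -168 z 25 n 2; side -164 z 30 n 3; side -160 z 5 n 14; side -156 z 4 n 15; side -152 z 3 n 7;
```

send_rows([
  {"offset": [-0.2, 0.8, 0], "spin": 0},
  {"offset": [-0.2, 0.8, 3], "spin": 0},
  {"offset": [-0.2, 0.8, 6], "spin": 0},
  {"offset": [-0.2, 0.8, 9], "spin": 0},
  {"offset": [-2.5, -0.1, 9], "spin": -0.05},
  {"offset": [-5, -1, 9], "spin": -0.1},
  {"offset": [-7.3, -1.7, 9], "spin": -0.15},
  {"offset": [-7.3, -1.7, 9], "spin": -0.15},
], grip=0.4)

```text
time_s: 10.22
eef_pos: [467.8, -1.5, 109.6]
ee_rot: [-0.001, 0.671, 0.741, -0.001]
force: [-0.4, 0.4, 0.7]
grip_width: 0.398
grip_force: 0.0
```

```bash
python3 - <<'E'
from h import *
tool()
p,d=ctrl.capture("side");P=cloud("side",d)
X=(P[...,:2]-O)@Ex;Y=(P[...,:2]-O)@Ey;Z=P[...,2]
m=(d>0)&(abs(X+75)<22)&(abs(Y-12)<45)&(Z>50)&(Z<78);s=np.c_[X[m],Y[m]]
u,sv,vt=np.linalg.svd(s-s.mean(0),full_matrices=False);print("wings",s.mean(0),cv2.minAreaRect(s.astype(np.float32)),vt[0],len(s))
m=(d>0)&(Z>28)&(Z<43)&(abs(X)<50)&(Y>-20)&(Y<20);print("tray rear Y",np.percentile(Y[m],[1,50,99]),m.sum())
cv2.imwrite("pics/g.png",cv2.resize(p[140:260,220:380],None,fx=4,fy=4,interpolation=cv2.INTER_CUBIC)[:,:,::-1])
E
```

```text
t 10.22 [467.8  -1.5 109.6] close deg 5.7 g-frame -78.4 9.6 F [-0.4  0.4  0.7] w 0.4 gf 0.0 j6 -0.35
wings [-77.24913594   8.94601615] ((-76.34319305419922, 11.64305305480957), (67.8966293334961, 16.9794864654541), 82.79798126220703) [0.17213326 0.98507367] 151
tray rear Y [-18.91636485  -4.73317267   0.39020866] 86
```

View pics/g.png

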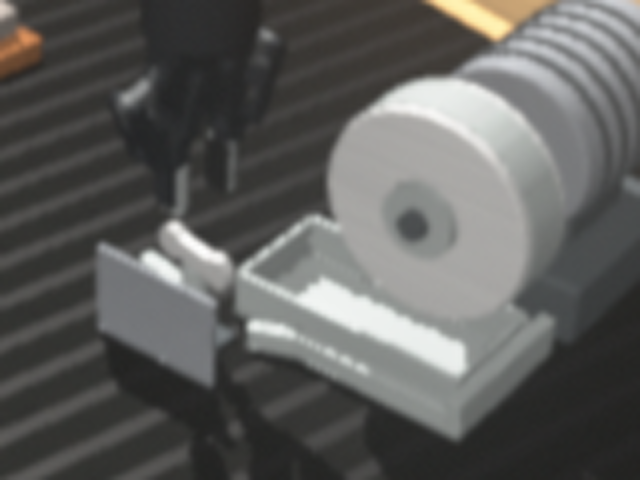

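send_rows([
  {"offset": [0.28, 0.32, 0], "spin": 0},
  {"offset": [0.28, 0.32, -2], "spin": 0},
  {"offset": [0.28, 0.32, -4], "spin": 0},
  {"offset": [0.28, 0.32, -5.5], "spin": 0},
  {"offset": [0.28, 0.32, -6.8], "spin": 0},
  {"offset": [0.28, 0.32, -6.8], "spin": 0},
])

```text
time_s: 10.77
eef_pos: [473.6, 2.9, 39.7]
ee_rot: [-0.002, 0.67, 0.743, -0.001]
force: [-0.2, 0.0, -0.3]
grip_width: 0.402
grip_force: 0.0
```

send_rows([
  {"offset": [0, 0, 0], "spin": 0},
  {"offset": [0, 0, 0], "spin": 0},
  {"offset": [0, 0, 0], "spin": 0},
  {"offset": [0, 0, 0], "spin": 0},
  {"offset": [0, 0, 0], "spin": 0},
], grip=0, squeeze=30)

```text
time_s: 11.18
eef_pos: [471.6, 2.5, 41.8]
ee_rot: [-0.002, 0.67, 0.743, -0.002]
force: [-11.3, -4.1, 0.7]
grip_width: 0.214
grip_force: 29.3
```

```bash
python3 -c "
from h import *
tool();print(ctrl.sense()['wrist_torque'])"
```

```text
t 11.18 [471.6   2.5  41.8] close deg 5.9 g-frame -73.8 12.5 F [-11.3  -4.1   0.7] w 0.21 gf 29.271187484264374 j6 -0.34
[-0.63345005  2.04420919  0.04859972]
```

send_rows([
  {"offset": [0, 0, 0], "spin": 0},
  {"offset": [0, 0, 0], "spin": 0},
  {"offset": [-0.05, -0.05, 0.6], "spin": 0},
  {"offset": [-0.05, -0.05, 1.2], "spin": 0},
  {"offset": [-0.05, -0.05, 1.2], "spin": 0},
], grip=0.4)

```text
time_s: 11.6
eef_pos: [474.5, 1.7, 55.7]
ee_rot: [0.001, 0.67, 0.742, 0.001]
force: [0.5, -0.5, 0.4]
grip_width: 0.399
grip_force: 0.0
```

send_rows([
  {"offset": [0, 0, 0], "spin": 0},
  {"offset": [0, 0, 0], "spin": 0},
  {"offset": [0, 0, 0], "spin": 0},
  {"offset": [0, 0, 0], "spin": 0},
  {"offset": [0, 0, 0], "spin": 0},
], grip=0, squeeze=30)

```text
time_s: 12.02
eef_pos: [471.7, 1.6, 54.1]
ee_rot: [-0.002, 0.67, 0.742, -0.002]
force: [-11.4, -2.9, 13.9]
grip_width: 0.098
grip_force: 33.2
```

```bash
python3 -c "
from h import *
tool();print(ctrl.sense()['wrist_torque'])"
```

```text
t 12.02 [471.7   1.6  54.1] close deg 5.9 g-frame -73.9 11.7 F [-11.4  -2.9  13.9] w 0.1 gf 33.154338464009925 j6 -0.35
[-0.56853999  1.91294279 -0.06026534]
```

send_rows([
  {"offset": [-0.2, -0.05, 0.1], "spin": -0.05},
  {"offset": [-0.2, -0.05, 0.1], "spin": -0.15},
  {"offset": [-0.2, -0.05, 0.1], "spin": -0.27},
  {"offset": [-0.2, -0.05, 0.1], "spin": -0.39},
  {"offset": [-0.2, -0.05, 0.1], "spin": -0.5},
  {"offset": [-0.2, -0.05, 0.1], "spin": -0.61},
  {"offset": [-0.2, -0.05, 0.1], "spin": -0.7},
  {"offset": [-0.2, -0.05, 0.1], "spin": -0.75},
])

```text
time_s: 12.68
eef_pos: [471.5, 1.6, 54.3]
ee_rot: [-0.0, 0.896, 0.443, 0.0]
force: [4.0, 0.8, -6.8]
grip_width: 0.097
grip_force: 31.1
```

```bash
python3 -c "
from h import *
tool();print(ctrl.sense()['wrist_torque'])"
```

```text
t 12.68 [471.5   1.6  54.3] close deg 142.6 g-frame -74.1 11.7 F [ 4.   0.8 -6.8] w 0.1 gf 31.11790579972876 j6 0.41
[ 0.24440229 -0.69636649  0.12919081]
```

send_rows([
  {"offset": [0, 0, 0], "spin": -0.1},
  {"offset": [0, 0, 0], "spin": -0.22},
  {"offset": [0, 0, 0], "spin": -0.34},
  {"offset": [0, 0, 0], "spin": -0.46},
  {"offset": [0, 0, 0], "spin": -0.56},
  {"offset": [0, 0, 0], "spin": -0.65},
  {"offset": [0, 0, 0], "spin": -0.7},
  {"offset": [0, 0, 0], "spin": -0.7},
])

```text
time_s: 13.35
eef_pos: [471.5, 1.6, 54.4]
ee_rot: [-0.0, 0.994, 0.111, 0.0]
force: [4.0, 1.2, -9.5]
grip_width: 0.095
grip_force: 33.7
```

```bash
python3 -c "
from h import *
tool();print(ctrl.sense()['wrist_torque'])"
```

```text
t 13.35 [471.5   1.6  54.4] close deg 102.7 g-frame -74.1 11.7 F [ 4.   1.2 -9.5] w 0.1 gf 33.650328564690426 j6 1.1
[ 0.29961686 -0.87352565  0.56104464]
```

send_rows([
  {"offset": [0, 0, 0], "spin": 0},
  {"offset": [0, 0, 0], "spin": 0},
  {"offset": [0, 0, 0], "spin": 0},
  {"offset": [0, 0, 2], "spin": 0},
  {"offset": [0, 0, 5], "spin": 0},
  {"offset": [-1, 3, 8], "spin": 0},
  {"offset": [-2, 6, 10], "spin": 0},
  {"offset": [-3, 10, 12], "spin": 0},
], grip=0.35)

```text
time_s: 14.02
eef_pos: [442.0, 98.1, 175.1]
ee_rot: [0.0, 0.994, 0.11, 0.001]
force: [1.3, 0.4, -0.8]
grip_width: 0.351
grip_force: 0.0
```

send_rows([
  {"offset": [-1, 4, 1], "spin": 0},
  {"offset": [-2, 8, 2], "spin": 0},
  {"offset": [-3, 12, 2], "spin": 0},
  {"offset": [-3, 15, 2], "spin": 0},
  {"offset": [-3, 15, 2], "spin": 0},
])

```text
time_s: 14.43
eef_pos: [411.2, 251.8, 193.6]
ee_rot: [-0.001, 0.994, 0.114, 0.001]
force: [0.8, 0.6, 0.1]
grip_width: 0.347
grip_force: 0.0
```

```bash
python3 m.py -60 20 h; python3 - <<'E'
import cv2,numpy as np
a=cv2.imread("pics/htop.png")[130:230,180:340];b=cv2.imread("pics/hside.png")[140:240,230:390]
cv2.imwrite("pics/h.png",np.vstack([cv2.resize(x,None,fx=3,fy=3,interpolation=cv2.INTER_CUBIC) for x in(a,b)]))
E
```

```text
t 14.43 [411.2 251.8 193.6] close deg 103.1 g-frame -70.3 269.1 F [0.8 0.6 0.1] w 0.35 gf 0.0 j6 1.65
top 124 Y [-59.   18.3]
edge slope,x [-0.073 43.25 ] [32.  40.9 44.5] 40
edge slope,x [  0.093 -45.405] [-54.3 -43.1 -27.5] 55
side 181 Y [-58.2  17. ]
edge slope,x [-0.339 54.774] [29.  40.2 45.1] 33
edge slope,x [  0.051 -45.028] [-53.6 -43.7 -28.5] 106
```

View pics/h.png

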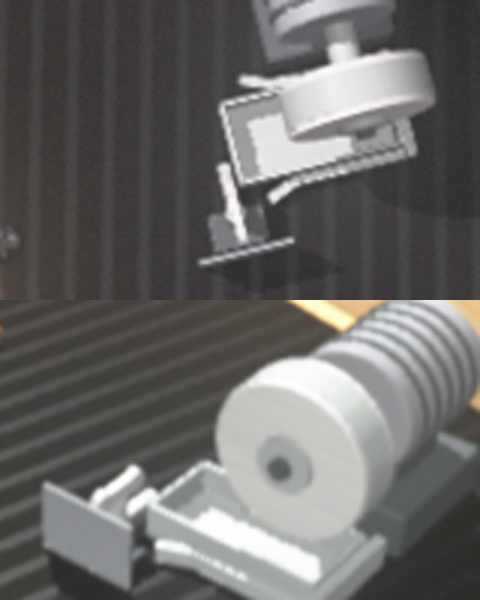

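```bash
python3 -c "
from rig import ctrl
print(ctrl.finish_job())"
```

```text
the job is handed in; nothing more can be done
None
```

The tray was slid flat into the channel and is home against the stop, and the latch is turned to its hard stop with the tongue across behind the tray. I moved the arm clear and handed the job in at about 14.5 s; no verdict came back, so this rests on the last pictures and force readings.

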